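# Cock the sprung clamp and load the blank

## Task

Get the sprung clamp beside the router ready for its next cut: push the sliding jaw back by its upright tab, past the stop pin, and let go so that it springs back onto the pin and stays latched half open. Then push the aluminium blank along the loading tray into the open pocket until it rests against the end stop. Only push with the fingertips: the blank must stay flat on the clamp and never be lifted, and everything else on the bench stays where it is.

Things in the scene. Friction and masses are not known exactly. Their poses are not given: they have to be found in the camera images.
- clamp: Fixed grey clamp, origin on the bench under its 12 mm plate. Own x: the way the jaw is pushed back, roughly away from the robot; y: towards the loading tray; z up. In its frame, mm: plate x -80..190, y -45..45; tray x -80..14, y 45..170. Blue bridge x 88..112, y -34..34, top z 62; blue spring housing x 125..190, y -28..28, top z 40. Place and yaw vary.
- jaw (a joint): Sprung sliding jaw, m along the clamp's +x: 0 forward at rest, 0.030 latched half open, 0.060 hard end. Spring 2.4 N at 0 to 7.2 N at 0.060; the pin adds up to 4 N on the way to 0.030. Pushed beyond 0.034 the pin has dropped behind its tooth: let go, it springs forward onto the pin and latches at 0.030. Let go earlier it returns to 0.
- tab_face (a point): Centre of the front face (looking to clamp -x: push here) of the upright steel tab on the jaw; moves with it. At clamp (-24, 0, 66) mm when joint jaw is 0. Tab: 40 mm wide along y, 8 thick, z 42 to 86 above the bench; nothing near in front of it is higher than z 42. The jaw block under it: y -33..33, z 13..42, its face at x -32 mm when jaw is 0, x -2 when latched.
- stop_pin (a joint): Lift of the upright sprung stop pin (black knob, top at 82 mm, in the blue bridge), m: 0 fully down; rises to about 0.012 while the jaw's tooth passes under it, then drops back to 0 by itself.
- pocket (a point): Where the blank's origin ends up: clamp (-31, 0, 12) mm, floor of the pocket between the fixed jaw (steel block, face at x -60, y -45..45, top z 42) and the latched jaw (face at x -2). End stop: steel wall across the pocket's far end, face at clamp y -35, x -60..10, top z 34. With the jaw forward the pocket is too narrow for the blank.
- tray (a point): Centre of the loading tray's floor, clamp (-33, 108, 12) mm. Two low guide strips along clamp y, from y 45 to 170, top z 20, inner faces at x -60 and x -6 (54 mm apart), lead straight into the pocket towards -y.
- blank: Loose aluminium block, two dark dots on top, 50 (its x) x 70 (its y) x 30 mm high, 0.2 to 0.4 kg, lying on the tray between the guides, aligned with them. Origin: centre of its underside, 12 mm above the bench. Starts at clamp x about -33, y 92..115 mm; against the end stop its centre is at clamp y 0. Push its outer (+y) end face towards clamp -y.
- tool_holder: Bystander: steel tapered tool holder 48 mm across, 62 mm high, on the bench on the clamp's -y side. Origin under its centre.
- driver: Bystander: screwdriver 150 mm long lying on the bench beyond the tray. Origin underneath, handle to its -x.
- nut_cup: Bystander: white plastic cup 68 mm across, 60 mm high. Origin under its centre.
- offcut: Bystander: flat plywood offcut 70 x 50 x 18 mm. Origin under its centre.
- collet_nut: Bystander: dark steel ring 34 mm across, 18 mm high, lying on top of the clamp's blue housing. Origin under its centre.
- oil_bottle: Bystander: white bottle 50 mm across, 140 mm high, standing to the left. Origin under its centre.
- mug: Bystander: white mug 80 mm across, 90 mm high, standing to the right. Origin under its centre.
There are look-alikes about, which are no part of the job. Of the things shaped like the blank, the aluminium one is meant.

How it is judged:
By the outcome, as a careful person would: the job done as asked, in the order asked, and still so for the second after the job is handed in, with the robot touching nothing.
It also fails if it takes over 48 s, if anything falls off the work surface, if the arm or the gripper's body presses on something with over 40 N, if the wrist force passes 120 N, or if a joint passes its speed limit or range.

## Robot

A 6-joint arm with a two-finger parallel gripper is mounted at the origin on the work surface. World frame = base frame: x ahead of the robot, y to its left, z up, the work surface at z = 0. Lengths are in m, angles in degrees, forces in N, time in s.
With the tool pointing down it reaches from about 0.375 to 0.9 m from the base axis. Payload 3.1 kg.
Tool frame: the origin (TCP) lies midway between the tips of the shut fingers; the grasp point (between the pads) lies 19 mm behind it; z points along the fingers, y is the direction in which the jaws open and shut (so a half turn about z gives the same grasp; the last joint's range is limited). The gripper opens to 87 mm and grips with 3 to 60 N. Pads are 19 mm wide; open, the fingers measure 117 mm over their backs; the gripper's body (75 mm by 190 mm) begins 51 mm behind the grasp point.
Start: joints at [-74.284, 30.224, 82.088, -0, 67.689, -10.227], TCP at [0.273, -0.562, 0.223] pointing down, gripper open.
Joint ranges: [-176.69, 176.69], [-43.24, 126.21], [12.49, 139.97], [-82, 262], [0, 151.66], [-163.58, 163.58]. Speed limits (degrees/s): [159.86, 159.86, 180, 180, 180, 180].

## Interface

Orientations are given as a 3x3 rotation matrix whose columns are the frame's x, y, z axes.
In Python, from rig import bot gives the robot as it stands.
- The arm moves only by the tool carry_out, never from a script. Its arguments are lists of equal length, an entry for each row: "grip": the gripper's target within -1 to 1 (fully open at 1, half-way at 0, shut at -1); "slide": the shift along the tool's x, y, z in mm, a list of three; "twist": the turn, a rotation vector about the tool's x, y, z in rad, a list of three. In form: {"grip": [grip, ...], "slide": [[dx, dy, dz], ...], "twist": [[wx, wy, wz], ...]}. A call has 1 to 12 rows; each row shifts and turns the pose as measured when the row begins, along the tool's axes as they then stand; what a row does not reach is not made up. A row lasts 1/10 s, in which the tool goes at most 50 mm and 8.59 degrees, less where a joint would pass 70% of its speed; a pose out of reach is approached as far as the arm can. A call is refused whole if a number of a shift passes 50 or a number of a turn 0.15, either way. A call with a gripper value outside its range is refused whole. The fingers move at their own pace and stop on an object; the grip force is fixed at half the most. Time passes only in rows, so rows that do not move let the fingers close. It gives the time, the measured TCP pose, the force and the opening at its end, in the units of the state.
- bot.read_state(): the state, without advancing time (a new reading comes with each control period).
- bot.capture(name): name is "side" or "top"; returns a dict with "color" (400x640x3 uint8, red, green, blue), "depth" (400x640 float32, m along the optical axis (not along the pixel's ray), 0 where there is no reading), "fx", "fy", "cx", "cy" (pixels), "position" and "rotation" of the camera in the world. Camera axes: x right, y up, looking along -z (the intrinsics and any distortion apply to the point x, -y, -z); pixel columns grow to the right and rows downward; lengths in m; the calibration is good to about 2 mm. A picture is of the moment at which its call begins.
- bot.hand_in(): hands the job in, once; it reports no verdict.
The state is a dict: "time_s": time; "joint_positions": joint angles; "qvel": joint speeds; "tau": joint torques, N m; "position": TCP position; "tcp_rot": TCP orientation; "force": force on the tool from outside, world axes, zero at the start; "moment": the same for the moment, N m; "opening": opening from 0.0 (shut) to 1.0 (fully open).
Only numpy, scipy, OpenCV 4.12 (cv2) and the standard library are available. Lean on these libraries where they do the work, as an engineer would, in place of code of your own. Each camera call takes 0.05 s, during which the arm holds its last target.

## Working session

There is one attempt and no reset: what is moved stays moved. The work goes in short steps, Python scripts to look and compute and a tool call to move; the robot and the scene stay as the last step left them, time stands still between calls to the robot, and variables do not carry over. Pictures are saved under pics/ and viewed, and the job is handed in when it is done.

Besides the shell and the picture viewer there is one more tool, called as name(argument=value, ...) on one line, values as JSON. carry_out: Moves the arm, as the interface text tells. Its arguments: {"type":"object","properties":{"grip":{"type":"array"},"slide":{"type":"array"},"twist":{"type":"array"}},"required":["grip","slide","twist"]}

```bash
mkdir -p pics; ls
python3 - <<'E'
from rig import bot
import cv2,numpy as np
for n in ("side","top"):
    c=bot.capture(n)
    cv2.imwrite(f"pics/{n}0.png",c["color"][:,:,::-1])
    np.savez(f"{n}0.npz",**c)
    print(n,c["fx"],c["fy"],c["cx"],c["cy"],c["position"],c["rotation"],[k for k in c])
print(bot.read_state())
E
```

```text
pics
side 374.2952630767882 374.2952630767882 322.02762601004184 201.29520040179958 [0.30089922 0.58818695 0.6122092 ] [[-0.90496563  0.2597107  -0.33702753]
 [-0.42523315 -0.57928539  0.69541729]
 [-0.01462781  0.77264403  0.63467097]] ['color', 'depth', 'fx', 'fy', 'cx', 'cy', 'position', 'rotation']
top 470.7178004123631 470.7178004123631 313.1128950177588 200.80081319146018 [ 0.48373538 -0.01031627  1.56952284] [[-0.02182858  0.99710541 -0.07283067]
 [-0.99971355 -0.02105435  0.01138146]
 [ 0.00981512  0.07305824  0.99727938]] ['color', 'depth', 'fx', 'fy', 'cx', 'cy', 'position', 'rotation']
{'time_s': 0.1, 'joint_positions': array([-7.42836219e+01,  3.02737216e+01,  8.21479692e+01, -2.25427768e-04,
        6.76892975e+01, -1.02282834e+01]), 'qvel': array([ 0.00362869, -0.17709342, -0.28487997, -0.02325819,  0.06424563,
       -0.02107119]), 'tau': array([-2.98066861e-04, -4.40986741e+01, -1.77149677e+01,  6.35060412e-02,
        5.34078770e-02, -5.52806705e-05]), 'position': array([ 0.27327666, -0.56136889,  0.22167458]), 'tcp_rot': array([[ 8.99216458e-01,  4.37503694e-01, -5.28220091e-04],
       [ 4.37503881e-01, -8.99214591e-01,  1.86370527e-03],
       [ 3.40394728e-04, -1.90697279e-03, -9.99998124e-01]]), 'force': array([-0.12840455,  0.14731225,  0.65579132]), 'moment': array([-0.03736948,  0.02298379, -0.02635432]), 'opening': 0.9996160822226106}
```

View pics/side0.png

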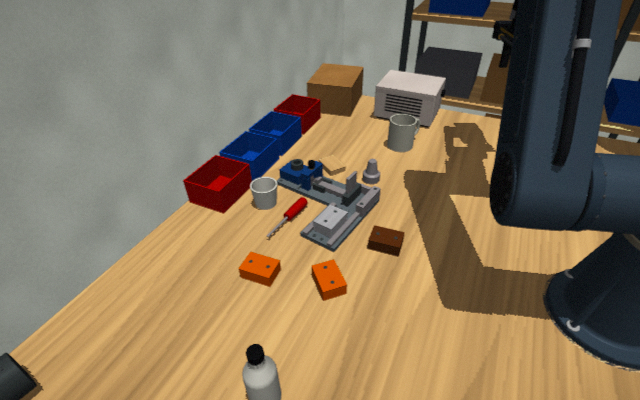

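View pics/top0.png

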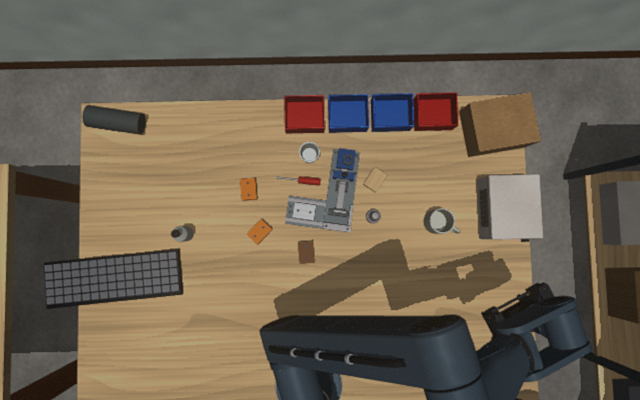

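The side view shows the clamp near (330,195), with the tab at (352,183) and the blank at (330,218). In the top view the clamp is near (340,190) and the blank near (303,210). Next I'll take enlarged crops and point clouds.

```bash
cat > h.py <<'E'
import numpy as np,cv2
def cloud(c):
    d=c["depth"];v,u=np.mgrid[0:d.shape[0],0:d.shape[1]]
    p=np.stack([(u-c["cx"])/c["fx"]*d,-(v-c["cy"])/c["fy"]*d,-d],-1)
    w=p@c["rotation"].T+c["position"]; w[d==0]=np.nan; return w
def proj(c,P):
    q=(np.atleast_2d(P)-c["position"])@c["rotation"]
    return np.stack([c["cx"]+c["fx"]*q[:,0]/-q[:,2],c["cy"]-c["fy"]*q[:,1]/-q[:,2]],-1)
def crop(c,x0,y0,x1,y1,s,f):
    cv2.imwrite(f,cv2.resize(c["color"][y0:y1,x0:x1,::-1],None,fx=s,fy=s,interpolation=cv2.INTER_CUBIC))
E
python3 - <<'E'
from h import *
s=dict(np.load("side0.npz"));t=dict(np.load("top0.npz"))
crop(t,270,135,400,235,6,"pics/tc.png");crop(s,230,140,390,260,5,"pics/sc.png")
W=cloud(t)
for u,v in [(303,211),(330,230),(340,205),(346,160),(373,215),(311,150),(374,180),(340,225),(320,250),(346,170)]: print(u,v,W[v,u].round(4))
W=cloud(s)
for u,v in [(330,215),(352,190),(310,172),(372,175)]: print(u,v,W[v,u].round(4))
E
```

```text
303 211 [0.563  0.0059 0.0384]
330 230 [ 0.4997 -0.0824 -0.0013]
340 205 [ 0.5809 -0.1161  0.0242]
346 160 [ 0.7273 -0.1386  0.0403]
373 215 [ 0.5439 -0.2179  0.0672]
311 150 [ 7.702e-01 -2.490e-02 -5.000e-04]
374 180 [ 0.6613 -0.2308  0.024 ]
340 225 [ 0.5148 -0.1132  0.0419]
320 250 [ 0.4343 -0.0475  0.002 ]
346 170 [ 0.6961 -0.1388  0.0271]
330 215 [0.5657 0.0012 0.0424]
352 190 [ 0.5548 -0.1081  0.0413]
310 172 [nan nan nan]
372 175 [ 0.5373 -0.2112  0.0251]
```

View pics/tc.png

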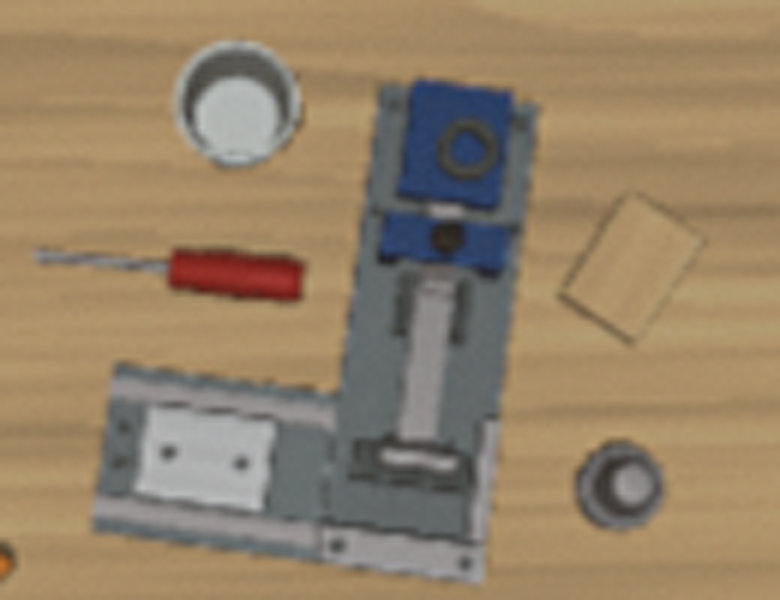

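View pics/sc.png

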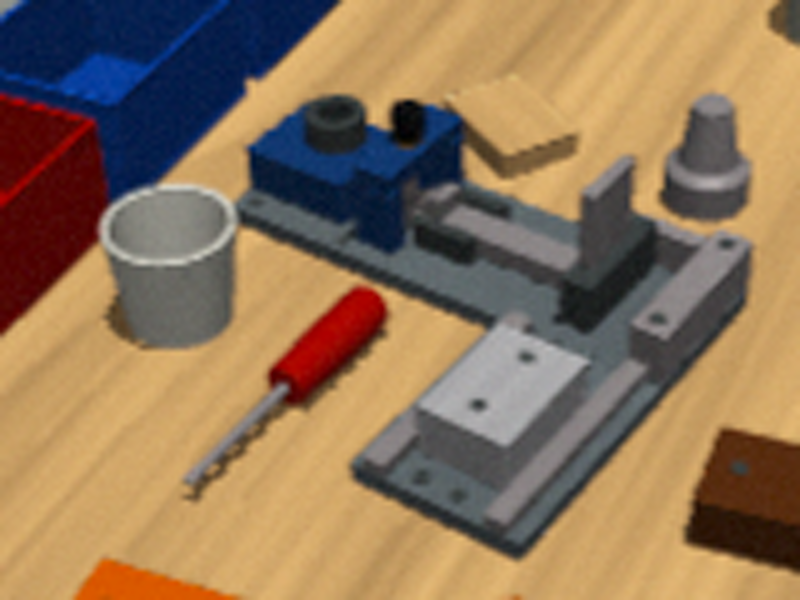

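```bash
cat > fit.py <<'E'
from h import *
from scipy.optimize import least_squares
s=dict(np.load("side0.npz"));t=dict(np.load("top0.npz"))
T=[((190,45,12),(382,85)),((190,-45,12),(538,103)),((-80,-45,42),(480,582)),((14,170,12),(115,365)),((-80,170,12),(93,530)),((-24,20,86),(380,462)),((-24,-20,86),(460,470)),((100,0,82),(447,238)),((88,34,62),(378,262)),((125,-28,40),(497,208)),((190,28,40),(414,80)),((190,-28,40),(514,92))]
S=[((190,45,12),(240,205)),((-80,170,12),(520,548)),((14,170,12),(355,465)),((-80,-45,42),(748,240)),((-24,20,86),(605,190)),((-24,-20,86),(635,160)),((100,0,82),(408,105))]
def pix(l,o,k): return np.array([[(a+.5)/k-.5+o[0],(b+.5)/k-.5+o[1]] for _,(a,b) in l])
tp=pix(T,(270,135),6);sp=pix(S,(230,140),5)
def w(p,P):
    P=np.array(P,float)/1000;c,n=np.cos(p[2]),np.sin(p[2])
    return np.stack([p[0]+c*P[:,0]-n*P[:,1],p[1]+n*P[:,0]+c*P[:,1],P[:,2]],-1)
TP=[a for a,_ in T];SP=[a for a,_ in S]
def r(p): return np.concatenate([(proj(t,w(p,TP))-tp).ravel(),(proj(s,w(p,SP))-sp).ravel()])
if __name__=="__main__":
    f=lambda w_:least_squares(w_,[.58,-.12,-.1],loss="soft_l1")
    for q in (f(r),f(lambda p:r(p)[:2*len(T)]),f(lambda p:r(p)[2*len(T):])): print(q.x,np.degrees(q.x[2]),r(q.x).reshape(-1,2).round(1).tolist())
    # blank: top face dots / depth
    p=f(r).x; C=np.array([[np.cos(p[2]),-np.sin(p[2])],[np.sin(p[2]),np.cos(p[2])]])
    for n,c in(("t",t),("s",s)):
        W=cloud(c).reshape(-1,3);L=np.c_[(W[:,:2]-p[:2])@C,W[:,2]]*1000
        col=c["color"].reshape(-1,3).astype(int)
        m=(L[:,0]>-62)&(L[:,0]<-4)&(L[:,1]>47)&(L[:,1]<170)&(L[:,2]>34)&(L[:,2]<50)
        print(n,m.sum(),L[m].min(0),L[m].max(0),np.median(L[m],0))
        if n=="s": pass
    out=cv2.resize(t["color"][135:235,270:400,::-1],None,fx=6,fy=6)
    def draw(pts,col):
        q=((proj(t,w(p,pts))-[270,135]+.5)*6).astype(np.int32);cv2.polylines(out,[q],True,col,1)
    R=lambda a,b,c_,d,z:[(a,c_,z),(b,c_,z),(b,d,z),(a,d,z)]
    draw(R(-80,190,-45,45,12),(0,255,0));draw(R(-80,14,45,170,12),(0,255,0));draw(R(88,112,-34,34,62),(0,0,255));draw(R(125,190,-28,28,40),(0,0,255));draw(R(-24,-16,-20,20,86),(255,0,255))
    for y in(92,100,108,115)[1:3]: draw(R(-58,-8,y-35,y+35,42),(0,255,255))
    cv2.imwrite("pics/ov.png",out)
E
python3 fit.py
```

```text
[ 0.57731603 -0.11289746 -0.15729099] -9.01210975226465 [[-0.3, -0.4], [0.3, 0.2], [0.3, 0.5], [-0.1, -0.2], [-0.4, 0.4], [0.1, -0.0], [-0.7, 0.3], [0.3, -0.3], [0.3, -1.3], [0.4, -0.0], [-0.1, -0.4], [0.1, -0.1], [-1.8, 0.0], [1.0, -0.4], [-0.5, -0.3], [1.9, 0.3], [-1.6, 1.7], [0.9, -0.4], [0.3, 0.6]]
[ 0.57704922 -0.11291874 -0.15563579] -8.917273688090306 [[-0.4, -0.3], [0.2, 0.3], [0.4, 0.5], [-0.1, -0.0], [-0.4, 0.6], [0.1, 0.1], [-0.6, 0.4], [0.2, -0.3], [0.3, -1.2], [0.4, 0.0], [-0.2, -0.3], [0.0, -0.1], [-1.8, 0.1], [1.2, -0.3], [-0.3, -0.2], [2.0, 0.3], [-1.4, 1.7], [1.0, -0.4], [0.4, 0.7]]
[ 0.57778175 -0.11323637 -0.15963282] -9.146286887268644 [[-0.1, -0.5], [0.5, 0.2], [0.4, 0.3], [-0.0, -0.5], [-0.4, 0.1], [0.2, -0.2], [-0.6, 0.2], [0.4, -0.5], [0.5, -1.5], [0.6, -0.1], [0.1, -0.6], [0.3, -0.2], [-1.8, -0.2], [0.6, -0.6], [-0.7, -0.5], [1.8, 0.2], [-1.7, 1.6], [0.7, -0.5], [0.3, 0.5]]
t 324 [-56.41849041  76.7603996   34.28664618] [ -6.50448236 146.75026016  49.61535978] [-31.99502264 111.64304968  42.16736594]
s 516 [-57.57688721  76.4035822   34.03211042] [ -5.87115813 149.63082705  44.44370445] [-34.38118872 117.63053028  41.30864071]
```

View pics/ov.png

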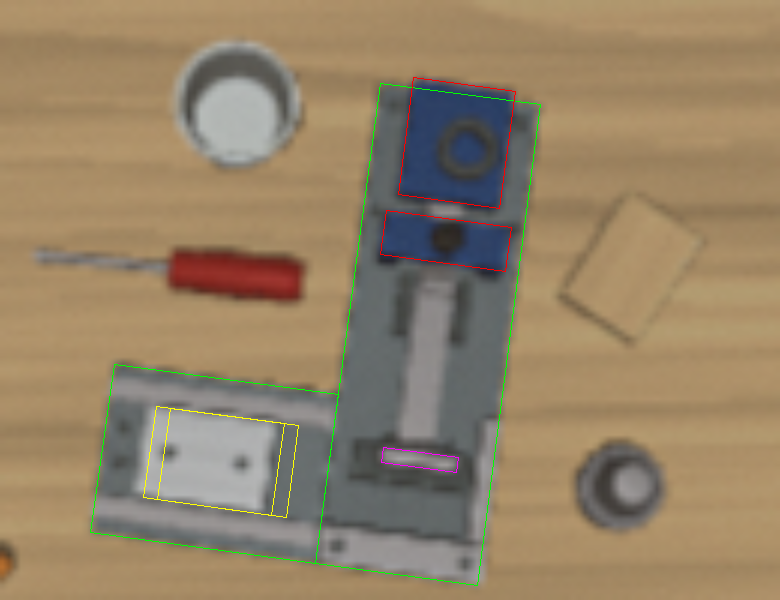

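The fit is consistent: the clamp is at (0.577, -0.113) with yaw -9.0°, and the blank centre is at clamp y ≈ 112. I'll move over the area in front of the tab with the fingers shut.

carry_out(grip=[-1,-1,-1,-1,-1,-1,-1,-1,-1,-1,-1,-1], slide=[[35,-25,0],[35,-25,0],[35,-25,0],[35,-25,0],[35,-25,0],[35,-25,0],[35,-25,0],[35,-25,0],[35,-25,0],[35,-25,0],[35,-25,0],[35,-25,0]], twist=[[0,0,0],[0,0,0],[0,0,0],[0,0,0],[0,0,0],[0,0,0],[0,0,0],[0,0,0],[0,0,0],[0,0,0],[0,0,0],[0,0,0]])

```text
time_s: 1.3
position: [0.5255, -0.0969, 0.2171]
tcp_rot: [[0.905, 0.426, -0.005], [0.426, -0.905, 0.004], [-0.003, -0.005, -1.0]]
force: [0.0, -0.6, 0.2]
opening: 0.03
```

```bash
cat > st.py <<'E'
import sys,numpy as np
from rig import bot
from scipy.spatial.transform import Rotation as Ro
# usage: st.py [clamp x y z mm target]; desired orientation: tool x=clamp+y, tool y=clamp+x, z down
P=np.array([0.5773,-0.1129]);A=np.radians(-9.0)
ex=np.array([np.cos(A),np.sin(A),0]);ey=np.array([-np.sin(A),np.cos(A),0])
Rd=np.stack([ey,ex,[0,0,-1]],1)
s=bot.read_state();R=s["tcp_rot"];p=s["position"]
d=p-np.r_[P,0]
print("t",round(s["time_s"],2),"clamp mm",(np.array([d@ex,d@ey,d[2]])*1000).round(1),"F clamp",np.array([s["force"]@ex,s["force"]@ey,s["force"][2]]).round(2),"open",round(s["opening"],3),"j",s["joint_positions"].round(1))
print("twist to desired (tool rad)",Ro.from_matrix(R.T@Rd).as_rotvec().round(3))
if len(sys.argv)>3:
    g=np.array([float(a) for a in sys.argv[1:4]])/1000
    w=np.r_[P,0]+g[0]*ex+g[1]*ey+[0,0,g[2]]
    print("tool delta mm",((w-p)@R*1000).round(1))
E
python3 st.py -60 0 200
```

```text
t 1.3 clamp mm [-53.7   7.7 217.1] F clamp [ 0.12 -0.6   0.21] open 0.03 j [-22.5  23.8  95.2   0.1  61.3  42.3]
twist to desired (tool rad) [-0.006 -0.    -0.974]
tool delta mm [-9.5  2.9 17.1]
```

carry_out(grip=[-1,-1,-1,-1,-1,-1,-1,-1], slide=[[0,0,0],[0,0,0],[0,0,0],[0,0,0],[0,0,0],[0,0,0],[0,0,0],[0,0,0]], twist=[[0,0,-0.14],[0,0,-0.14],[0,0,-0.14],[0,0,-0.14],[0,0,-0.14],[0,0,-0.14],[0,0,-0.13],[0,0,0]])

```text
time_s: 2.1
position: [0.5256, -0.0875, 0.2139]
tcp_rot: [[0.109, 0.994, -0.011], [0.994, -0.109, 0.008], [0.007, -0.012, -1.0]]
force: [-0.3, -0.2, -0.2]
opening: 0.006
```

```bash
python3 st.py -65 0 150
```

```text
t 2.1 clamp mm [-55.   17.  213.9] F clamp [-0.22 -0.26 -0.19] open 0.006 j [-21.6  24.1  95.4   0.2  61.3 -15.4]
twist to desired (tool rad) [-0.012 -0.006  0.048]
tool delta mm [-17.  -10.   63.9]
```

carry_out(grip=[-1,-1,-1,-1,-1], slide=[[-9,-6,25],[-8,-6,25],[0,0,25],[0,0,15],[0,0,0]], twist=[[0,0,0.04],[0,0,0],[-0.01,0,0],[0,0,0],[0,0,0]])

```text
time_s: 2.6
position: [0.5114, -0.1029, 0.1216]
tcp_rot: [[0.166, 0.986, 0.002], [0.986, -0.166, 0.005], [0.006, 0.001, -1.0]]
force: [0.2, -0.6, 0.2]
opening: 0.009
```

```bash
python3 st.py -60 0 58
```

```text
t 2.6 clamp mm [-66.6  -0.5 121.6] F clamp [ 0.32 -0.54  0.24] open 0.009 j [-23.9  30.9 102.3   0.5  46.8 -14.6]
twist to desired (tool rad) [ 0.001 -0.006 -0.009]
tool delta mm [ 0.2  6.5 63.7]
```

carry_out(grip=[-1,-1,-1,-1,-1], slide=[[0,1,20],[0,0,20],[0,0,15],[0,0,8],[0,0,0]], twist=[[0,0,-0.009],[0,0,0],[0,0,0],[0,0,0],[0,0,0]])

```text
time_s: 3.1
position: [0.5158, -0.1039, 0.0596]
tcp_rot: [[0.165, 0.986, 0.008], [0.986, -0.165, 0.003], [0.004, 0.007, -1.0]]
force: [1.3, 0.4, 0.3]
opening: 0.004
```

```bash
python3 st.py -39 0 58
python3 - <<'E'
from h import *
from rig import bot
c=bot.capture("side");crop(c,230,140,390,260,5,"pics/s1.png")
E
```

```text
t 3.1 clamp mm [-62.2  -0.8  59.6] F clamp [1.2  0.64 0.33] open 0.004 j [-23.8  37.3 104.    0.6  38.4 -14.7]
twist to desired (tool rad) [ 0.007 -0.004 -0.009]
tool delta mm [ 1.  23.2  1.7]
```

View pics/s1.png

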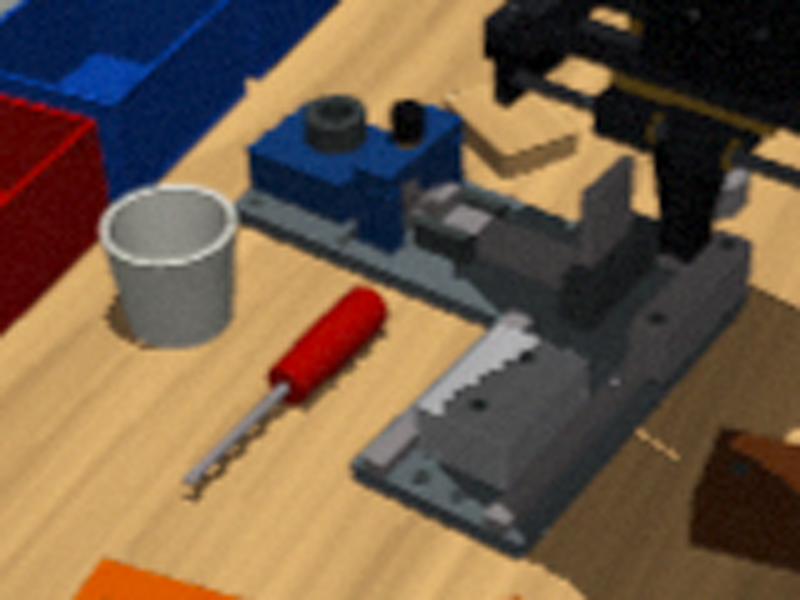

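The shut fingers (crop 690,250) stand clear in front of the tab (crop 605,200), above the fixed jaw. I'll push slowly along tool +y.

carry_out(grip=[-1,-1,-1,-1,-1], slide=[[0,6,0],[0,6,0],[0,6,0],[0,6,0],[0,6,0]], twist=[[0,0,0],[0,0,0],[0,0,0],[0,0,0],[0,0,0]])

```text
time_s: 3.65
position: [0.5486, -0.1098, 0.0635]
tcp_rot: [[0.166, 0.986, 0.011], [0.986, -0.166, 0.001], [0.003, 0.011, -1.0]]
force: [-4.4, -0.4, 0.3]
opening: 0.009
```

```bash
python3 st.py 6 0 58
```

```text
t 3.65 clamp mm [-28.8  -1.4  63.5] F clamp [-4.24 -1.08  0.32] open 0.009 j [-22.9  38.4  99.2   0.5  41.9 -13.7]
twist to desired (tool rad) [ 0.011 -0.003 -0.009]
tool delta mm [ 1.7 34.7  5.9]
```

carry_out(grip=[-1,-1,-1,-1,-1], slide=[[0,6,2],[0,6,2],[0,6,2],[0,6,1],[0,3,1]], twist=[[0.005,0,0],[0.005,0,0],[0,0,0],[0,0,0],[0,0,0]])

```text
time_s: 4.15
position: [0.5629, -0.1105, 0.0565]
tcp_rot: [[0.163, 0.986, -0.032], [0.987, -0.162, 0.011], [0.006, -0.033, -0.999]]
force: [-5.2, 0.0, 6.7]
opening: 0.007
```

```bash
python3 st.py 6 0 58
```

```text
t 4.15 clamp mm [-14.6   0.1  56.5] F clamp [-5.16 -0.81  6.71] open 0.007 j [-22.2  40.4  95.3  -0.1  46.2 -12.8]
twist to desired (tool rad) [-0.033 -0.006 -0.006]
tool delta mm [-0.  20.6 -2.2]
```

carry_out(grip=[-1,-1,-1,-1], slide=[[0,6,0],[0,8,0],[0,8,0],[0,5,0]], twist=[[-0.03,0,0],[0,0,0],[0,0,0],[0,0,0]])

```text
time_s: 4.55
position: [0.5787, -0.1126, 0.0559]
tcp_rot: [[0.16, 0.987, -0.029], [0.987, -0.16, 0.012], [0.007, -0.03, -1.0]]
force: [-5.4, -0.4, 6.6]
opening: 0.004
```

```bash
python3 st.py 6 0 58
python3 - <<'E'
from h import *
from rig import bot
c=bot.capture("side");crop(c,230,140,390,260,5,"pics/s2.png")
E
```

```text
t 4.55 clamp mm [ 1.4  0.5 55.9] F clamp [-5.25 -1.23  6.63] open 0.004 j [-21.9  41.2  93.    0.   47.5 -12.7]
twist to desired (tool rad) [-0.03  -0.007 -0.004]
tool delta mm [-0.5  4.6 -2.3]
```

View pics/s2.png

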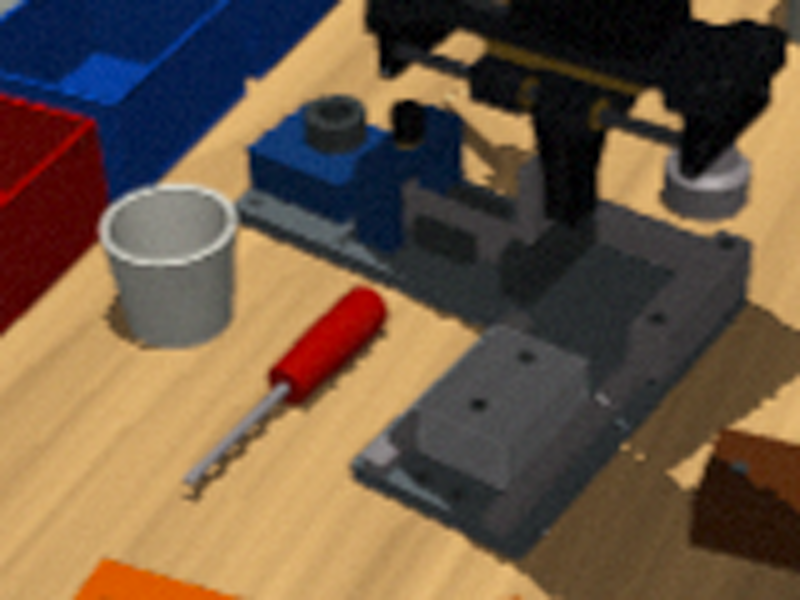

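The tab has moved from crop x≈605 to ≈530, roughly 40 mm. I'll push a few mm more for margin, staying short of the 60 mm end.

carry_out(grip=[-1,-1], slide=[[0,6,-1],[0,4,-1]], twist=[[-0.02,0,0],[0,0,0]])

```text
time_s: 4.8
position: [0.5828, -0.1132, 0.0561]
tcp_rot: [[0.159, 0.987, -0.024], [0.987, -0.159, 0.012], [0.008, -0.026, -1.0]]
force: [-6.8, -2.2, 0.2]
opening: 0.003
```

```bash
python3 st.py -30 0 58
```

```text
t 4.8 clamp mm [ 5.5  0.6 56.1] F clamp [-6.42 -3.24  0.17] open 0.003 j [-21.8  41.4  92.6   0.2  47.6 -12.8]
twist to desired (tool rad) [-0.026 -0.008 -0.002]
tool delta mm [ -0.7 -35.5  -1. ]
```

carry_out(grip=[-1,-1,-1,-1,-1,-1,-1], slide=[[0,-20,-2],[0,-20,-2],[0,-10,-10],[0,0,-25],[0,0,-25],[0,0,-20],[0,0,0]], twist=[[-0.02,0,0],[0,0,0],[0,0,0],[0,0,0],[0,0,0],[0,0,0],[0,0,0]])

```text
time_s: 5.5
position: [0.5367, -0.1071, 0.1448]
tcp_rot: [[0.16, 0.987, 0.002], [0.987, -0.16, 0.007], [0.008, 0.001, -1.0]]
force: [0.4, 0.6, 1.1]
opening: 0.003
```

```bash
python3 st.py -33 180 130
python3 - <<'E'
from h import *
from rig import bot
c=bot.capture("side");crop(c,230,140,390,260,5,"pics/s3.png");c=bot.capture("top");crop(c,270,135,400,235,6,"pics/t3.png")
E
```

```text
t 5.5 clamp mm [-41.   -0.6 144.8] F clamp [0.32 0.63 1.06] open 0.003 j [-23.2  30.4  97.6   0.5  52.  -14.4]
twist to desired (tool rad) [ 0.001 -0.008 -0.004]
tool delta mm [180.5   7.3  16.2]
```

View pics/s3.png

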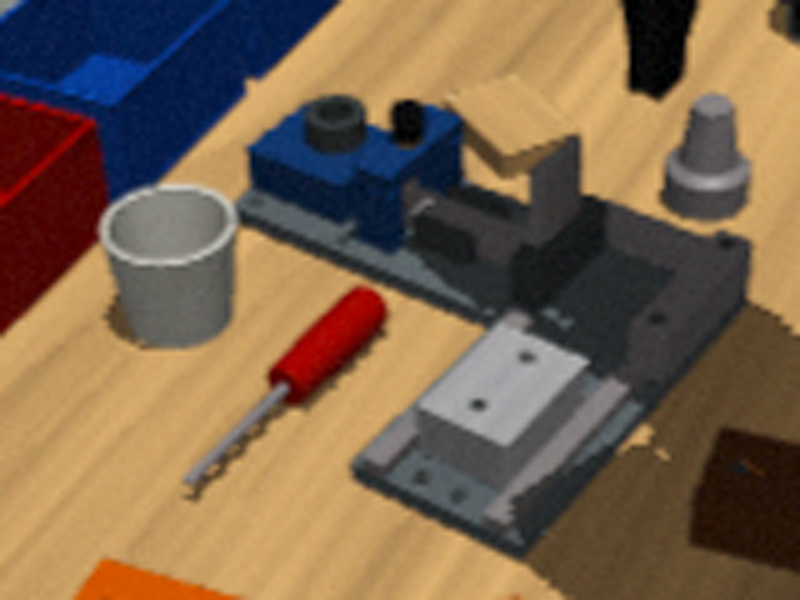

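View pics/t3.png

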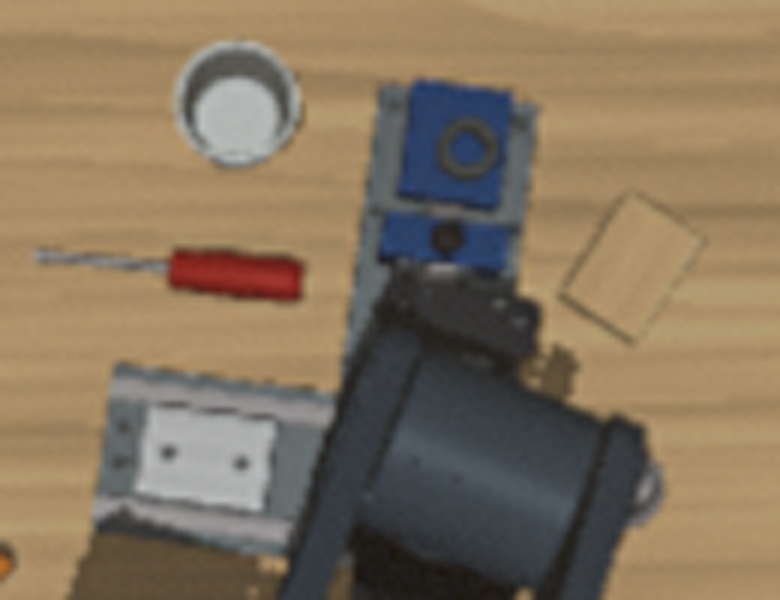

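The jaw stopped half open, with the tab at crop (555,190), between its rest and pushed positions. The knob is down and the blank hasn't moved. I'll verify the 30 mm numerically and move over to the blank's outer end.

carry_out(grip=[-1,-1,-1,-1,-1,-1,-1], slide=[[32,1.5,0],[32,1.5,0],[32,1.5,0],[32,1,0],[32,1,0],[18,0,0],[0,0,0]], twist=[[0,0,0],[0,0,0],[0,0,0],[0,0,0],[0,0,0],[0,0,0],[0,0,0]])

```text
time_s: 6.3
position: [0.5688, 0.0737, 0.1352]
tcp_rot: [[0.164, 0.986, -0.015], [0.986, -0.164, 0.011], [0.009, -0.017, -1.0]]
force: [-0.8, -0.3, -0.1]
opening: 0.005
```

```bash
python3 st.py -33 180 30
python3 - <<'E'
from h import *
from rig import bot
import fit
p=[.5773,-.1129,np.radians(-9)]
c=bot.capture("side");np.savez("side4.npz",**c)
out=cv2.resize(c["color"][140:260,230:390,::-1],None,fx=5,fy=5)
for d,col in((0,(0,0,255)),(30,(0,255,0)),(40,(255,0,0))):
    P=[(-24+d,20,86),(-24+d,-20,86),(-24+d,-20,42),(-24+d,20,42)]
    cv2.polylines(out,[((proj(c,fit.w(p,P))-[230,140]+.5)*5).astype(np.int32)],True,col,1)
cv2.imwrite("pics/s4.png",out)
E
```

```text
t 6.3 clamp mm [-37.6 182.9 135.2] F clamp [-0.74 -0.42 -0.1 ] open 0.005 j [-4.1 33.1 93.6  0.7 54.1  4.9]
twist to desired (tool rad) [-0.017 -0.009 -0.008]
tool delta mm [ -3.8   6.4 105.1]
```

View pics/s4.png

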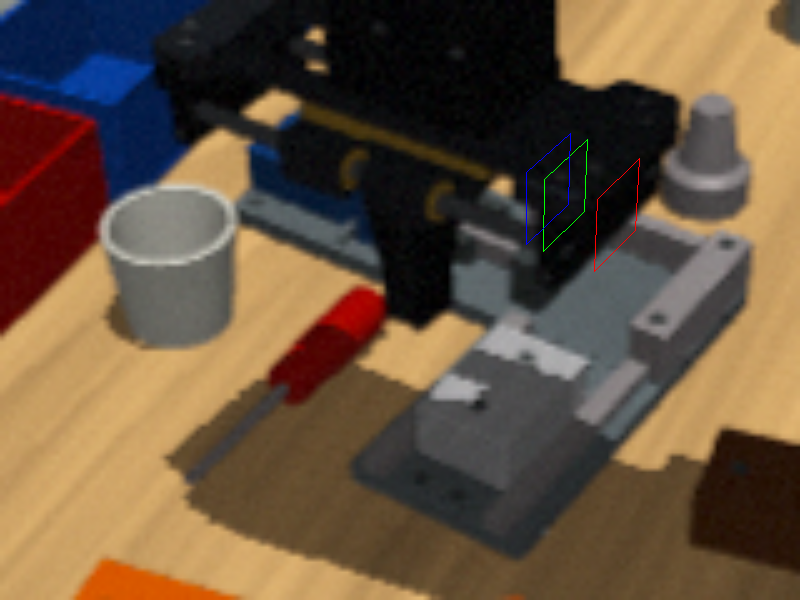

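The 30 mm outline (544–588, 140–250) matches where the tab stood in the previous picture, so the jaw is latched. I'll lower the fingers behind the blank.

carry_out(grip=[-1,-1,-1,-1,-1,-1], slide=[[-2,5,25],[0,0,25],[0,0,25],[0,0,18],[0,0,8],[0,0,0]], twist=[[-0.015,-0.009,0],[0,0,0],[0,0,0],[0,0,0],[0,0,0],[0,0,0]])

```text
time_s: 6.95
position: [0.5717, 0.0632, 0.0278]
tcp_rot: [[0.169, 0.986, -0.005], [0.986, -0.17, -0.003], [-0.004, -0.005, -1.0]]
force: [0.1, -0.2, -0.3]
opening: 0.005
```

```bash
python3 st.py -32 157 28
```

```text
t 6.95 clamp mm [-33.1 173.1  27.8] F clamp [ 0.14 -0.17 -0.26] open 0.005 j [-4.7 42.8 96.8 -0.3 40.6  5.3]
twist to desired (tool rad) [-0.005  0.004 -0.013]
tool delta mm [-16.1   1.3  -0.2]
```

carry_out(grip=[-1,-1,-1,-1,-1,-1,-1,-1], slide=[[-6,0,0],[-6,0,0],[-5,0,0],[-5,0,0],[-5,0,0],[-5,0,0],[-5,0,0],[-5,0,0]], twist=[[0,0,-0.013],[0,0,0],[0,0,0],[0,0,0],[0,0,0],[0,0,0],[0,0,0],[0,0,0]])

```text
time_s: 7.75
position: [0.5664, 0.018, 0.0312]
tcp_rot: [[0.157, 0.988, 0.0], [0.988, -0.157, -0.003], [-0.003, 0.001, -1.0]]
force: [0.2, 2.0, -1.1]
opening: 0.003
```

```bash
python3 st.py -32 45 28
```

```text
t 7.75 clamp mm [-31.2 127.6  31.2] F clamp [-0.15  2.04 -1.05] open 0.003 j [-9.4 42.  98.3 -0.2 39.6 -0.2]
twist to desired (tool rad) [ 0.001  0.003 -0.001]
tool delta mm [-82.6  -0.8   3.4]
```

carry_out(grip=[-1,-1,-1,-1,-1,-1,-1,-1,-1,-1], slide=[[-6,0,1],[-6,0,1],[-6,0,1],[-6,0,0.5],[-6,0,0.5],[-6,0,0.5],[-6,0,0.5],[-6,0,0.5],[-5,0,0.5],[-4,0,0.5]], twist=[[0,0,0],[0,0,0],[0,0,0],[0,0,0],[0,0,0],[0,0,0],[0,0,0],[0,0,0],[0,0,0],[0,0,0]])

```text
time_s: 8.75
position: [0.5578, -0.0423, 0.0257]
tcp_rot: [[0.158, 0.987, 0.003], [0.987, -0.158, -0.001], [-0.001, 0.003, -1.0]]
force: [0.2, 3.2, 2.7]
opening: 0.005
```

```bash
python3 st.py -32 45 28
python3 - <<'E'
from h import *
from rig import bot
c=bot.capture("side");crop(c,230,140,390,260,5,"pics/s5.png")
E
```

```text
t 8.75 clamp mm [-30.3  66.7  25.7] F clamp [-0.33  3.23  2.69] open 0.005 j [-15.8  42.2  99.6  -0.   37.9  -6.7]
twist to desired (tool rad) [ 0.003  0.001 -0.002]
tool delta mm [-21.7  -1.7  -2.2]
```

View pics/s5.png

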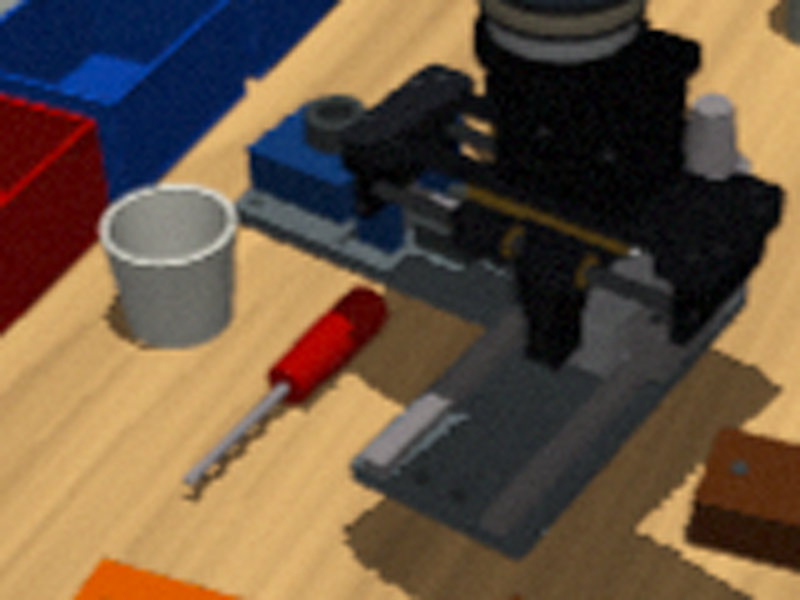

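The blank is entering the pocket squarely, with its face beside the fingers at crop (605,330). The gripper body will soon pass over the tab, so I'll back off slightly, raise the tip about 7 mm, and then finish the push.

carry_out(grip=[-1,-1,-1,-1], slide=[[6,0,0],[1,0,-4],[0,-1,-4],[0,0,0]], twist=[[0,0,0],[0,0,0],[0,0,0],[0,0,0]])

```text
time_s: 9.2
position: [0.557, -0.0368, 0.0332]
tcp_rot: [[0.157, 0.988, 0.001], [0.988, -0.157, -0.004], [-0.003, 0.001, -1.0]]
force: [-0.0, -0.3, -0.5]
opening: 0.002
```

```bash
python3 st.py -32 45 34
```

```text
t 9.2 clamp mm [-31.9  72.   33.2] F clamp [ 0.03 -0.31 -0.51] open 0.002 j [-15.1  41.4  99.6  -0.3  38.9  -5.9]
twist to desired (tool rad) [ 0.001  0.003 -0.   ]
tool delta mm [-27.   -0.   -0.7]
```

carry_out(grip=[-1,-1,-1,-1,-1], slide=[[-5,0,0],[-5,0,0.5],[-4,0,0.5],[-4,0,0],[-3,0,0]], twist=[[0,0,0],[0,0,0],[0,0,0],[0,0,0],[0,0,0]])

```text
time_s: 9.7
position: [0.5538, -0.0573, 0.033]
tcp_rot: [[0.157, 0.988, 0.002], [0.988, -0.157, -0.002], [-0.001, 0.002, -1.0]]
force: [1.2, 3.0, 1.6]
opening: 0.006
```

```bash
python3 st.py -32 45 34
```

```text
t 9.7 clamp mm [-31.9  51.2  33. ] F clamp [0.75 3.15 1.57] open 0.006 j [-17.4  41.4  99.9  -0.1  38.6  -8.3]
twist to desired (tool rad) [ 0.002  0.001 -0.   ]
tool delta mm [-6.2 -0.1 -1. ]
```

carry_out(grip=[-1,-1,-1], slide=[[-3,0,0],[-3,0,0],[-3,0,0]], twist=[[0,0,0],[0,0,0],[0,0,0]])

```text
time_s: 10.0
position: [0.5531, -0.0633, 0.033]
tcp_rot: [[0.163, 0.987, 0.004], [0.987, -0.163, 0.005], [0.006, 0.003, -1.0]]
force: [5.8, 20.8, 3.0]
opening: 0.003
```

```bash
python3 st.py -32 45 34
```

```text
t 10.0 clamp mm [-31.7  45.2  33. ] F clamp [ 2.45 21.43  2.97] open 0.003 j [-18.2  41.4  99.9   0.6  38.6  -9.3]
twist to desired (tool rad) [ 0.003 -0.006 -0.007]
tool delta mm [-0.2 -0.3 -1. ]
```

The force jumped to 21 N at TCP y = 45.2, where 44.5 was expected at the end stop, so the blank is seated. I'll back off along +y, lift, and look.

carry_out(grip=[-1,-1,-1,-1,-1,-1,-1,-1,-1,-1], slide=[[4,0,0],[10,0,0],[15,0,0],[20,0,0],[20,0,-10],[10,0,-25],[0,0,-30],[0,0,-30],[0,0,-30],[0,0,0]], twist=[[0,0,0],[0,0,0],[0,0,0],[0,0,0],[0,0,0],[0,0,0],[0,0,0],[0,0,0],[0,0,0],[0,0,0]])

```text
time_s: 11.0
position: [0.5648, 0.021, 0.1599]
tcp_rot: [[0.157, 0.988, -0.003], [0.988, -0.157, 0.001], [0.0, -0.003, -1.0]]
force: [0.3, 0.2, 0.2]
opening: 0.008
```

```bash
python3 st.py -31 300 250
```

```text
t 11.0 clamp mm [-33.3 130.3 159.9] F clamp [0.25 0.26 0.24] open 0.008 j [-9.2 30.4 94.2  0.  55.6 -0.2]
twist to desired (tool rad) [-0.003 -0.    -0.001]
tool delta mm [169.7   1.9 -90.1]
```

carry_out(grip=[-1,-1,-1,-1,-1,-1,-1,-1,-1,-1,-1,-1], slide=[[0,0,-40],[0,0,-40],[-45,0,0],[-45,0,0],[-45,0,0],[-45,0,0],[-45,0,0],[-45,0,0],[-45,0,0],[-45,0,0],[-45,0,0],[0,0,0]], twist=[[0,0,0],[0,0,0],[0,0,0],[0,0,0],[0,0,0],[0,0,0],[0,0,0],[0,0,0],[0,0,0],[0,0,0],[0,0,0],[0,0,0]])

```text
time_s: 12.2
position: [0.499, -0.3868, 0.2329]
tcp_rot: [[0.146, 0.989, -0.017], [0.989, -0.146, -0.0], [-0.003, -0.017, -1.0]]
force: [-0.1, 1.4, -0.3]
opening: 0.005
```

```bash
python3 st.py
python3 - <<'E'
from h import *
from rig import bot
import fit
p=[.5773,-.1129,np.radians(-9)]
R=lambda a,b,c_,d,z:[(a,c_,z),(b,c_,z),(b,d,z),(a,d,z)]
for n,(x0,y0,x1,y1,k) in (("side",(230,140,390,260,5)),("top",(270,135,400,235,6))):
    c=bot.capture(n)
    crop(c,x0,y0,x1,y1,k,f"pics/{n}6.png")
    out=cv2.imread(f"pics/{n}6.png")
    for P,col in((R(-56,-6,-35,35,42),(0,255,255)),([(6,20,86),(6,-20,86),(6,-20,42),(6,20,42)],(0,255,0))):
        cv2.polylines(out,[((proj(c,fit.w(p,P))-[x0,y0]+.5)*k).astype(np.int32)],True,col,1)
    cv2.imwrite(f"pics/{n}6o.png",out)
E
```

```text
t 12.2 clamp mm [ -34.5 -282.8  232.9] F clamp [-0.27  1.41 -0.31] open 0.005 j [-47.5  30.4  79.9  -0.8  70.3 -38.9]
twist to desired (tool rad) [-0.017  0.003  0.011]
```

View pics/side6o.png

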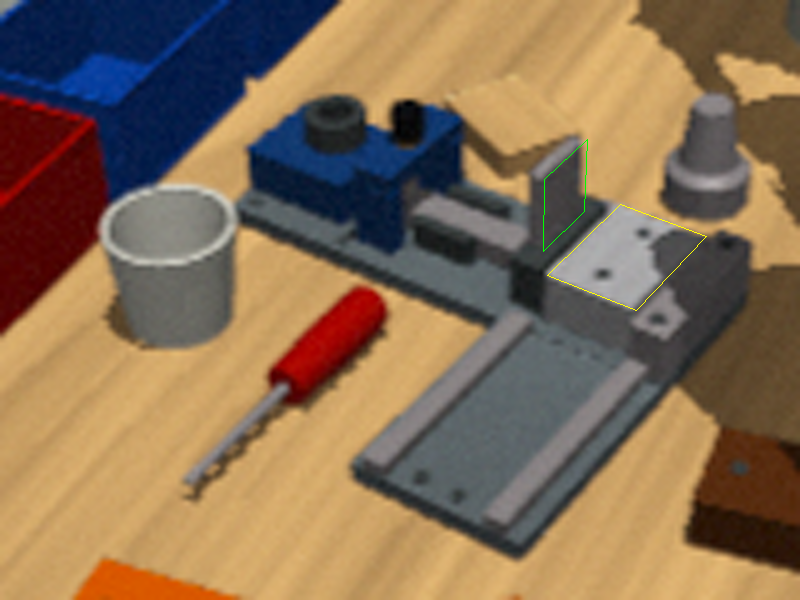

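View pics/top6o.png

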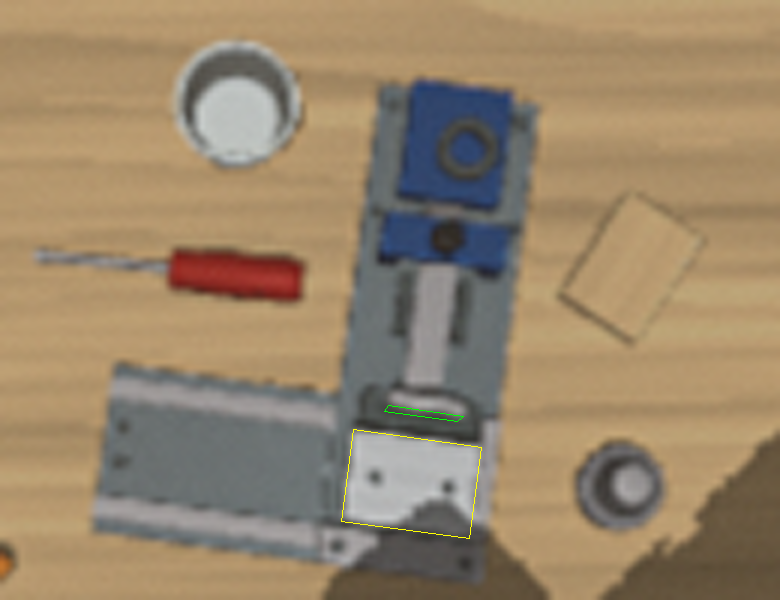

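Both views show the blank inside the outline of the pocket position, flat and against the end stop. The tab is at the latched position, the knob is down, and the bystanders haven't moved. I'll hand in.

```bash
python3 -c "
from rig import bot
print(bot.hand_in())"
```

```text
the job is handed in; nothing more can be done
None
```

The clamp is set for its next cut: the jaw is latched half open and the aluminium blank is in the pocket against the end stop. I handed the job in shortly after the last move, which ended at 12.2 s.

- **Jaw:** I pushed the tab back to about 44 mm with the shut fingertips and let go. It sprang forward onto the pin. In the last pictures the tab is where a 30 mm (latched) opening puts it, give or take 1–3 mm of measuring error, and the pin's knob is down.
- **Blank:** I pushed it along the tray, backing off once to raise the fingertips so the gripper body would clear the tab. At the end stop the push force rose from 3 to 21 N, with the fingertips within 1 mm of the expected position. Both cameras show the blank flat and within about 1 mm of the end-stop position.
- **Everything else:** The nearby objects (tool holder, screwdriver, cup, offcut and collet nut) look unmoved. The oil bottle and mug were not in the final close-ups, and the arm stayed well away from them.
- **Forces:** The highest reading I saw was about 22 N, when the blank met the end stop. While I pushed the tab there was an upward reading of about 7 N; I put it down to friction on the tab and did not check further. It was gone before I let go.

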